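# Fit the flat anvil to the thickness gauge

### The job

Gently take the flat-topped anvil cartridge out of its storage cradle by pinching its two sprung tabs together, and fit it in the empty socket of the gauge stand: gently pressed fully home, with both tabs sprung out again under the socket's lips. Leave the dome-topped cartridge clipped in its cradle and do not disturb the other things on the bench.

Things in the scene. Friction and masses are not known exactly. Their poses are not given: they have to be found in the camera images.
- flat: The flat-topped anvil cartridge, about 0.25 kg. Black carrier: end flanges 46 mm over both along x, 40 mm along y, up to z 18; between them a core 28 mm wide along y, up to z 34. On top a steel stem and flat steel disc. A grey upright tab stands on its +y and its -y side. Origin: centre of the underside; z up. A half turn about z makes no difference.
- flat_pinch (a point): Midpoint between the two tabs of the flat cartridge, 33 mm above its underside, axes as the cartridge. Each tab is 24 mm wide along x, 4 mm thick, z 2 to 46 above the underside, outer faces 48 mm apart. Pinched along y (hold them at z 20 to 46) each slides in up to 5 mm to a firm stop (38 mm over both), spring 2 N rising to 6 N. The pinched cartridge is carried by its tabs.
- flat_barbs (a point): Level of the tops of the tabs' barbs, on the flat cartridge's axis, 10 mm above its underside. Each barb juts out to 28 mm from the middle, catches under the seat's lip, and clears it once its tab is pushed in 3 mm. Caught barbs hold the cartridge down; it can be pushed down 1.5 mm.
- flat_top (a point): Centre of the top of the flat steel disc (32 mm across, 5 mm thick), 52 mm above the cartridge's underside and 6 mm above the tab tops. The disc may be pressed on. Pressing the cartridge down to the floor against the ejector takes 5 to 10 N; more than 40 N between cartridge and socket (60 N in the cradle) is too rough.
- dome: The other cartridge, the same carrier and tabs but with a rounded steel dome (20 mm across, top at z 52) in place of the flat disc. Leave it clipped in its cradle. Origin: centre of the underside.
- cradle_flat_floor (a point): Centre of the seat floor, 12 mm above the table, of the fixed aluminium storage cradle (68 mm along x, 72 mm along y) that holds the flat cartridge at the start, axes alike, its underside 1.5 mm above this floor. Walls and two lips (at +y and -y, 4.5 mm thick, undersides 11.5 mm up) rise 16 mm above this floor. An ejector as in the socket lifts it against the lips. The way out is straight up.
- cradle_dome_floor (a point): The same point of the like cradle that holds the dome-topped cartridge.
- socket (a point): Centre of the floor of the empty socket on the gauge stand, 37 mm above the table; z up. The cartridge goes in with its y along this y, either way round. Same seat and lips as the cradles. Latched, the ejector holds the cartridge up against the lips, its underside about 1.5 mm above this floor. To latch, the cartridge must be pressed down onto this floor (at most 1 mm short) with its tabs free.
- socket_mouth (a point): Centre of the mouth of that socket, 16 mm above its floor, level with the tops of its walls and lips; pocket 48 mm along x, 42 mm along y (cartridge 46 by 40), with a sloped lead-in over the top 3 mm, about 2 mm wide.
- ejector (a joint): Sprung ejector pin, 14 mm across, in the middle of the socket floor: 0 standing 5 mm up, 0.005 m pushed down flush. It pushes up with 5 N, rising to 7.5 N when flush, so an unlatched cartridge rides 2 to 5 mm too high.
- column (a point): Foot of the stand's steel column (34 mm across, top 325 mm above the table, with a gauge head 50 mm wide), 165 mm to the -y side of the socket. The stand's cast base, 25 mm high, is 140 mm along x and reaches from 60 mm on the +y side of the socket to 220 mm on its -y side.
- flat_left (a joint): Travel (m) of the flat cartridge's tab on its +y side: 0 sprung out, 0.005 pinched fully in.
- flat_right (a joint): The same for the tab on its -y side.
- ball: bystander: black ball on a small foot, 44 mm across, 50 mm high
- pocket_gauge: bystander: orange pocket gauge 50 x 100 x 36 mm, long side along its y
- specimen: bystander: dark red rubber disc, 34 mm across, 8 mm thick
- setting_ring: bystander: steel ring, 32 mm across, 12 mm high
- dish: bystander: shallow glass dish, 90 mm across, 18 mm high
- caliper: bystander: caliper lying flat, 200 mm along its x
- driver: bystander: screwdriver lying along its x, 160 mm
- solvent: bystander: amber bottle, 48 mm across, 110 mm high
Not all that is in view belongs to the job. Leave any blue or turquoise look-alike of the flat alone. Leave any pink look-alike of the part that bears cradle_dome_floor alone.

How it is judged:
By the outcome, as a careful person would: the job done as asked, in the order asked, and still so for the second after the job is handed in, with the robot touching nothing.
It also fails if it takes over 51 s, if anything falls off the work surface, if the arm or the gripper's body presses on something with over 40 N, if the wrist force passes 120 N, or if a joint passes its speed limit or range.

### The arm

A 6-joint arm with a two-finger parallel gripper is mounted at the origin on the work surface. World frame = base frame: x ahead of the robot, y to its left, z up, the work surface at z = 0. Lengths are in m, angles in rad, forces in N, time in s.
With the tool pointing down it reaches from about 0.375 to 0.9 m from the base axis. Payload 3.1 kg.
Tool frame: the origin (TCP) lies at the very end of the fingers, on their centre line; the grasp point (between the pads) lies 19 mm behind it (grip_depth is the distance from the TCP to the grasp point, in m); z points along the fingers, y is the line along which they close (so a half turn about z gives the same grasp; the last joint's range is limited). The gripper opens to 85 mm and grips with 20 to 120 N. Pads are 22 mm wide; open, the fingers measure 114 mm over their backs; the gripper's body (76 mm by 85 mm) begins 54 mm behind the grasp point. The pads swing forward as they close: fully open they stand 13 mm farther back than shut.
Start: joints at [1.153, 0.527, 1.433, -0, 1.181, -0.178], TCP at [0.148, 0.607, 0.231] pointing down, gripper open.
Joint ranges: [-3.08, 3.08], [-0.75, 2.2], [0.22, 2.44], [-1.43, 4.57], [0, 2.65], [-2.85, 2.85]. Speed limits (rad/s): [2.79, 2.79, 3.14, 3.14, 3.14, 3.14].

### API

Orientations are given as a unit quaternion [x, y, z, w].
In Python, from station import * gives the robot as it stands.
- The arm moves only by the tool apply_moves, never from a script. Its argument "plan" is a list of rows, each a list of 7 numbers: the shift along the tool's x, y, z in m, then the turn, a rotation vector about the tool's x, y, z in rad, then the gripper command: -1 is fully open, 1 is shut, values between are in proportion. In form: [[dx, dy, dz, wx, wy, wz, jaw], ...]. A call has 1 to 8 rows; each row shifts and turns the commanded pose from where the row before left it, along the tool's axes as they then stand; what a row does not reach is not made up. A row lasts 1/8 s, in which the tool goes at most 62.5 mm and 10.7 degrees, less where a joint would pass 70% of its speed; a pose out of reach is approached as far as the arm can. A call is refused whole if a number of a shift passes 0.0625 or a number of a turn 0.188, either way. A call with a gripper value outside its range is refused whole. The fingers move at their own pace and stop on an object; "force" is the grip in N (left out, the last holds). Time passes only in rows, so rows that do not move let the fingers close. It gives the time, the measured TCP pose, the force, the opening and the grip force at its end, in the units of the state.
- sense(): the state, without advancing time (a new reading comes with each control period).
- snapshot(name): name is "scene" or "top"; returns the picture (400x640x3 uint8, red, green, blue); there is no depth.
- calibration(name): a dict with "camera_matrix" (3x3 intrinsics, pixels), "k1" (the pictures are not rectified: a ray, as slopes to the right and down, at radius r is drawn at 1 + k1 r^2 times it, then the intrinsics apply), "R" (3x3) and "t" (3): a world point X has camera coordinates R X + t. Camera axes: x right, y down, z forward; pixel columns grow to the right and rows downward; lengths in m; the calibration is good to about 2 mm. A picture is of the moment at which its call begins. calibration takes no time and is no camera call.
- sign_off(): hands the job in; it is judged then, once.
The state is a dict: "t": time; "q": joint angles; "qd": joint speeds; "tau": joint torques, N m; "tcp_pos": TCP position; "tool_rot": TCP orientation; "force": force on the tool from outside, world axes, zero at the start; "ft_torque": the same for the moment, N m; "finger_gap": opening from 0.0 (shut) to 1.0 (fully open); "gripper_force": force on a finger pad.
Only numpy, scipy, OpenCV 4.12 (cv2) and the standard library are available. Lean on these libraries where they do the work, as an engineer would, in place of code of your own. Each camera call takes 0.05 s, during which the arm holds its last target. There are 200 camera calls.

## Working session

There is one attempt and no reset: what is moved stays moved. The work goes in short steps, Python scripts to look and compute and a tool call to move; the robot and the scene stay as the last step left them, time stands still between calls to the robot, and variables do not carry over. Pictures are saved under pics/ and viewed, at most 10 in all, crops included, and the job is handed in when it is done.

Besides the shell and the picture viewer there is one more tool, called by a JSON object that holds its "name" and its "arguments", one argument or row to a line. apply_moves: Moves the arm, as the interface text tells. Its arguments: {"type":"object","properties":{"plan":{"type":"array"},"force":{"type":"number"}},"required":["plan"]}

```bash
mkdir -p pics; ls; cat > h.py <<'E'
from station import *
import numpy as np, cv2
def px2w(name,u,v,z):
    c=calibration(name);K=np.array(c["camera_matrix"]);R=np.array(c["R"]);t=np.array(c["t"])
    p=np.linalg.solve(K,[u,v,1.])[:2];q=p.copy()
    for _ in range(20): q=p/(1+c["k1"]*(q@q))
    d=R.T@np.array([q[0],q[1],1]);o=-R.T@t
    return o+d*(z-o[2])/d[2]
def w2px(name,X):
    c=calibration(name);K=np.array(c["camera_matrix"]);x=np.array(c["R"])@np.array(X)+np.array(c["t"])
    q=x[:2]/x[2];q=q*(1+c["k1"]*(q@q));return (K@[q[0],q[1],1])[:2]
def save(img,f,s=1):
    cv2.imwrite("pics/"+f,cv2.resize(img[:,:,::-1],None,fx=s,fy=s,interpolation=cv2.INTER_CUBIC))
E
python3 - <<'E'
from h import *
for n in("scene","top"):
    im=snapshot(n);save(im,n+"0.png");np.save(n+"0.npy",im)
    c=calibration(n);print(n,c["camera_matrix"],c["k1"],-np.array(c["R"]).T@np.array(c["t"]))
print(sense())
E
```

```text
pics
scene [[429.34372468   0.         322.78383786]
 [  0.         429.34372468 200.09413266]
 [  0.           0.           1.        ]] -0.017442637092100654 [1.11551525 0.58528596 0.64111823]
top [[425.84210484   0.         318.45296817]
 [  0.         425.84210484 199.30739516]
 [  0.           0.           1.        ]] -0.017321803733089013 [ 0.46055261 -0.04230508  1.33479735]
{'t': 0.1, 'q': array([ 1.15248548e+00,  5.28375459e-01,  1.43377618e+00,  1.31662584e-05,
        1.18141194e+00, -1.78507643e-01]), 'qd': array([-9.77306165e-04, -2.42797674e-03, -2.83494049e-03,  1.38877732e-03,
        7.69031490e-04, -5.15967676e-05]), 'tau': array([-1.19872348e-04, -4.43304241e+01, -1.78584856e+01, -2.45002320e-04,
        3.93840834e-03,  8.57195744e-06]), 'tcp_pos': array([0.1481502 , 0.60652177, 0.23042945]), 'tool_rot': array([ 1.19616947e-01,  9.92819629e-01, -9.40119792e-04, -2.95544695e-04]), 'force': array([-0.15286869, -0.4665222 , -0.44594199]), 'ft_torque': array([-0.01807037,  0.01075903,  0.03842442]), 'gripper_force': 0.0, 'finger_gap': 0.997239041714659}
```

View pics/top0.png

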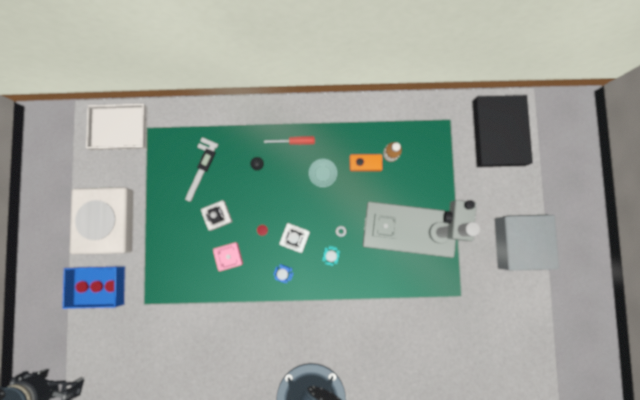

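View pics/scene0.png

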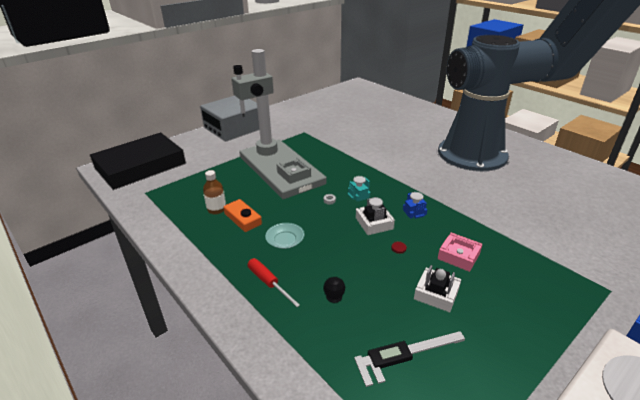

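Candidates for the flat cartridge in the top view:
- White cradle at (294,237), light disc on top.
- White cradle at (216,215), which looks like the dome.
- Blue look-alike at (283,274).
- Turquoise look-alike at (331,256).
- Empty pink cradle at (228,257).

The socket is at (384,226). I pick (294,237) and will check it in one crop.

```bash
python3 - <<'E'
from h import *
t=np.load("top0.npy");s=np.load("scene0.npy")
a=cv2.resize(t[210:265,262:332],(700,550),interpolation=cv2.INTER_CUBIC)[:,:400]
R=lambda im,w,h:cv2.resize(im,(w,h),interpolation=cv2.INTER_CUBIC)
A=R(t[212:262,264:324],396,300)   # 6.6/6
B=R(t[200:250,355:415],396,300)
C=R(s[185:245,340:412],396,300)
D=R(s[145:205,262:334],396,300)
cv2.imwrite("pics/crop.png",np.vstack([np.hstack([A,B]),np.hstack([C,D])])[:,:,::-1])
for n,u,v,z in[("flat",294,237,.065),("sock",385,226,.05),("dome",216,215,.065),("column",440,232,.325)]:print(n,px2w("top",u,v,z))
print(px2w("scene",376,203,.0655),px2w("scene",293,167,.053))
E
```

```text
flat [0.4829349  0.03675258 0.065     ]
sock [ 0.50924742 -0.23708635  0.05      ]
dome [0.55434542 0.26906431 0.065     ]
column [ 0.48128885 -0.32490041  0.325     ]
[0.48914875 0.04846307 0.0655    ] [ 0.51829419 -0.22905066  0.053     ]
```

View pics/crop.png

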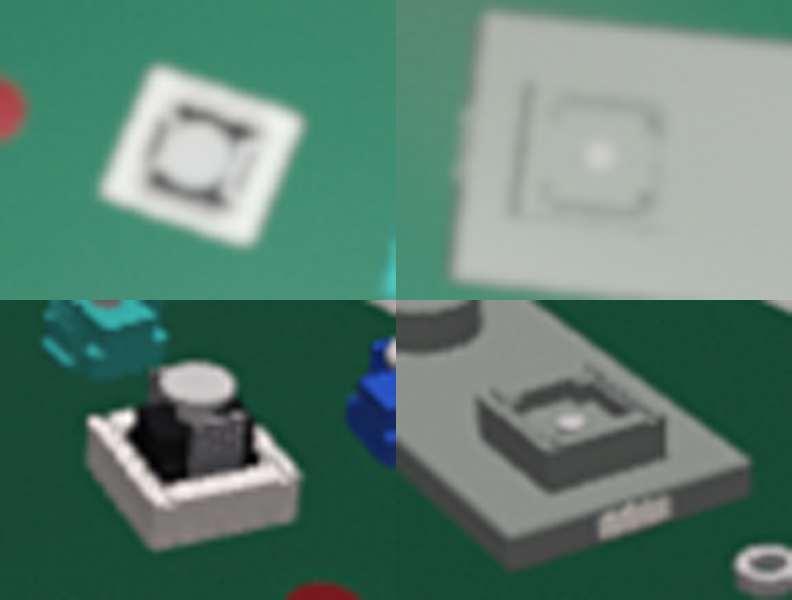

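The crop confirms the flat steel disc on a black carrier in the white cradle, with grey tabs on its ±y sides. The socket pin is at about (385,225.7) in top and (293.5,168.7) in scene. Next I'll fit the poses more precisely.

```bash
cat > fit.py <<'E'
from h import *
from scipy.optimize import minimize
def mask(n,boxes,p,roi,S=8):
    x,y,a=p;c,s=np.cos(a),np.sin(a);u0,v0,u1,v1=roi
    m=np.zeros(((v1-v0)*S,(u1-u0)*S),np.float32)
    for (x0,x1,y0,y1,z0,z1) in boxes:
        P=[w2px(n,[x+c*i-s*j,y+s*i+c*j,k]) for i in(x0,x1) for j in(y0,y1) for k in(z0,z1)]
        P=((np.array(P)+.5-[u0,v0])*S*16).astype(np.int32)
        cv2.fillConvexPoly(m,cv2.convexHull(P),1.,shift=4)
    return cv2.resize(cv2.GaussianBlur(m,(0,0),S*.9),(u1-u0,v1-v0),interpolation=cv2.INTER_AREA)
def nongreen(im,roi):
    u0,v0,u1,v1=roi;f=im[v0:v1,u0:u1].astype(float)
    return np.clip(1-(f[...,1]-f[...,0])/65,0,1)   # mat: g-r large
def fit(items,p0):
    def cost(p):return sum(((mask(n,b,p,r)-g)**2).sum() for n,b,r,g in items)
    best=min((minimize(cost,p0+np.array([0,0,d]),method="Nelder-Mead",options=dict(initial_simplex=p0+np.array([[0,0,d],[.008,0,d],[0,.008,d],[0,0,d+.12]]),xatol=1e-4,fatol=1e-3)) for d in(-.08,.08)),key=lambda r:r.fun)
    return best.x.round(4),round(best.fun,2)
E
python3 - <<'E'
from fit import *
t=np.load("top0.npy");s=np.load("scene0.npy")
print("mat",t[285,300],s[240,330],"white",t[249,296])
cr=[(-.034,.034,-.036,.036,0,.028)]
r=(276,216,314,257)
for yaw in(-.35,):
  print("cradle top",fit([("top",cr,r,nongreen(t,r))],np.array([.48,.04,yaw])))
# base +y end in top: mask only near that end
b=[(-.07,.07,-.22,.06,0,.025),(-.034,.034,-.036,.036,.025,.053)]
r=(352,192,428,266);print("base top",fit([("top",b,r,nongreen(t,r))],np.array([.51,-.237,-.1])))
print("pin",px2w("top",385,225.7,.042),px2w("scene",293.5,168.7,.042))
# disc centroid
for n,im,(u0,v0,u1,v1) in(("top",t,(286,230,300,245)),("scene",s,(367,194,385,207))):
    g=im[v0:v1,u0:u1].astype(float).min(2);print(n);print(g.astype(int))
E
```

```text
mat [ 79 152 126] [22 73 53] white [221 225 221]
cradle top (array([ 0.4825,  0.0394, -0.3833]), np.float64(13.18))Traceback (most recent call last):
  File "<stdin>", line 10, in <module>
  File "fit.py", line 16, in fit
    best=min((minimize(cost,p0+np.array([0,0,d]),method="Nelder-Mead",options=dict(initial_simplex=p0+np.array([[0,0,d],[.008,0,d],[0,.008,d],[0,0,d+.12]]),xatol=1e-4,fatol=1e-3)) for d in(-.08,.08)),key=lambda r:r.fun)
  File "fit.py", line 16, in <genexpr>
    best=min((minimize(cost,p0+np.array([0,0,d]),method="Nelder-Mead",options=dict(initial_simplex=p0+np.array([[0,0,d],[.008,0,d],[0,.008,d],[0,0,d+.12]]),xatol=1e-4,fatol=1e-3)) for d in(-.08,.08)),key=lambda r:r.fun)
              ~~~~~~~~^^^^^^^^^^^^^^^^^^^^^^^^^^^^^^^^^^^^^^^^^^^^^^^^^^^^^^^^^^^^^^^^^^^^^^^^^^^^^^^^^^^^^^^^^^^^^^^^^^^^^^^^^^^^^^^^^^^^^^^^^^^^^^^^^^^^^^^^^^^^^^^^^^^^^^^^^^^^^
    res = _minimize_neldermead(fun, x0, args, callback, bounds=bounds,
                               **options)
    fsim[k] = func(sim[k])
              ~~~~^^^^^^^^
    fx = function(np.copy(x), *(wrapper_args + args))
  File "fit.py", line 15, in cost
    def cost(p):return sum(((mask(n,b,p,r)-g)**2).sum() for n,b,r,g in items)
                       ~~~^^^^^^^^^^^^^^^^^^^^^^^^^^^^^^^^^^^^^^^^^^^^^^^^^^^
  File "fit.py", line 15, in <genexpr>
    def cost(p):return sum(((mask(n,b,p,r)-g)**2).sum() for n,b,r,g in items)
                             ~~~~^^^^^^^^^
  File "fit.py", line 7, in mask
    P=[w2px(n,[x+c*i-s*j,y+s*i+c*j,k]) for i in(x0,x1) for j in(y0,y1) for k in(z0,z1)]
       ~~~~^^^^^^^^^^^^^^^^^^^^^^^^^^^
  File "h.py", line 10, in w2px
    c=calibration(name);K=np.array(c["camera_matrix"]);x=np.array(c["R"])@np.array(X)+np.array(c["t"])
ValueError: time passes only in moves, steps and waits
```

```bash
python3 - <<'E'
s=open("h.py").read().replace("def px2w","from functools import lru_cache\n_cal=calibration\ncalibration=lru_cache(_cal)\ndef px2w",1)
open("h.py","w").write(s)
f=open("fit.py").read().replace("def nongreen(im,roi):","def nongreen(im,roi,d=70):").replace("/65,0,1","/d,0,1")
open("fit.py","w").write(f)
E
cat > m.py <<'E'
from fit import *
t=np.load("top0.npy");s=np.load("scene0.npy")
cr=[(-.034,.034,-.036,.036,0,.028),(-.012,.012,-.024,.024,.028,.0595),(-.023,.023,-.014,.014,.028,.0315),(-.016,.016,-.014,.014,.028,.0475),(-.013,.013,-.013,.013,.06,.0655)]
r=(276,216,314,257);print("cradle top",fit([("top",cr,r,nongreen(t,r))],np.array([.48,.04,-.35])))
q=(352,188,394,236);print("cradle scene",fit([("scene",cr,q,nongreen(s,q,51))],np.array([.48,.04,-.35])))
b=[(-.07,.07,-.22,.06,0,.025)]
r=(352,192,428,266);print("base top",fit([("top",b,r,nongreen(t,r))],np.array([.51,-.237,-.1])))
r=(268,160,330,200);print("base scene",fit([("scene",b+[(-.034,.034,-.036,.036,.025,.053)],r,nongreen(s,r,51))],np.array([.51,-.237,-.1])))
print("pin",px2w("top",385,225.7,.042),px2w("scene",293.5,168.7,.042))
for n,im,(u0,v0,u1,v1) in(("top",t,(286,230,300,245)),("scene",s,(367,194,385,207))):
    print(n);print(im[v0:v1,u0:u1].min(2))
E
python3 m.py
```

```text
cradle top (array([ 0.4824,  0.0393, -0.3896]), np.float64(16.27))
cradle scene (array([ 0.4829,  0.0414, -0.3801]), np.float64(8.67))
base top (array([ 0.5111, -0.2386, -0.1515]), np.float64(76.47))
base scene (array([ 0.5118, -0.2392, -0.141 ]), np.float64(50.02))
pin [ 0.51045862 -0.23833654  0.042     ] [ 0.51176664 -0.23608252  0.042     ]
top
[[230 227 215 200 173 131 115 134 149 161 180 197 207 213]
 [228 215 200 192 177 141 118 120 125 129 142 162 183 195]
 [223 200 177 182 188 174 166 168 168 160 143 132 138 149]
 [217 187 162 178 196 198 201 204 204 198 179 149 117 100]
 [208 176 163 187 205 211 215 216 216 212 204 181 144 107]
 [196 165 171 200 213 216 218 217 218 217 213 202 175 146]
 [186 163 180 207 217 218 219 219 218 218 217 212 195 177]
 [180 172 194 212 218 218 219 220 219 218 217 215 203 192]
 [183 185 204 215 219 219 219 219 218 219 217 214 204 200]
 [185 185 198 211 218 219 219 218 219 218 216 211 206 206]
 [177 160 170 195 211 217 218 218 217 216 212 206 205 208]
 [163 126 128 163 191 206 211 214 213 209 199 192 199 201]
 [163 124 108 126 156 179 192 197 196 187
[... 418 characters left out ...]
 37  23  19  19  23  24]
 [ 45  52  96 114 135 154 172 187 190 186 180 158 139  95  41  18  21  22]
 [ 65  76 136 177 195 198 198 198 199 198 199 200 199 176 107  42  19  21]
 [ 61  68 147 192 201 197 197 196 196 195 196 197 200 201 177  93  28  20]
 [ 55  69 161 198 200 198 198 197 196 195 197 197 199 202 204 132  43  20]
 [ 56  66 128 189 202 201 200 199 198 197 198 198 199 203 205 134  46  19]
 [ 59  64  97 157 190 201 201 201 200 200 201 201 201 202 189 111  30  20]
 [ 63  65  66  89 141 170 178 190 194 194 195 192 184 169 131  66  21  20]
 [ 52  52  42  49  75 100 119 147 155 156 158 149 133 102  60  26  15  21]
 [ 31  26  21  19  33  83 101 103 103 103 102  94  80  53  25  23  27  24]]
```

```bash
cat > go.py <<'E'
from h import *
from scipy.spatial.transform import Rotation as Ro
import sys
T={"flat":(.4825,.0403,-.385),"sock":(.5113,-.2385,-.146)}
def rel(name,z):
    s=sense();R=Ro.from_quat(s["tool_rot"]);x,y,a=T[name]
    d=np.array([x,y,z])-s["tcp_pos"]
    yt=R.apply([0,1,0]);yaw=np.arctan2(-yt[0],yt[1]) # yaw of tool y
    w=-(a-yaw);w=(w+np.pi/2)%np.pi-np.pi/2
    dq1=np.arctan2(y,x)-s["q"][0]
    zt=R.apply([0,0,1])
    print("t",round(s["t"],2),"world d",d.round(4),"tool d",R.inv().apply(d).round(4),"turn z",round(w,4),"tilt(world) ",zt[:2].round(4),"q6 ->",round(s["q"][5]+w+dq1,2),"tcp",s["tcp_pos"].round(4),"F",s["force"].round(2),"gap",round(s["finger_gap"]*85,1),"gf",round(s["gripper_force"],1))
if __name__=="__main__": rel(sys.argv[1],float(sys.argv[2]))
E
python3 go.py flat .12
python3 -c "
from h import *
print(w2px('top',[.487,-.402,.325]),w2px('top',[.511,-.2385,.053]),px2w('top',331,256,.05),px2w('top',283,274,.05))"
```

```text
t 0.1 world d [ 0.3343 -0.5662 -0.1104] tool d [-0.4593 -0.4704  0.1112] turn z 0.1452 tilt(world)  [-0.0008 -0.0018] q6 -> -1.1 tcp [0.1482 0.6065 0.2304] F [-0.15 -0.47 -0.45] gap 84.8 gf 0.0
[472.33877255 228.72869525] [385.59556602 225.36277969] [ 0.42375534 -0.07193549  0.05      ] [0.37407194 0.07263485 0.05      ]
```

{"name": "apply_moves", "arguments": {
  "plan": [
    [-0.029,-0.0295,0,0,0,0,-1],
    [-0.029,-0.0295,0,0,0,0,-1],
    [-0.029,-0.0295,0,0,0,0,-1],
    [-0.029,-0.0295,0,0,0,0,-1],
    [-0.029,-0.0295,0,0,0,0,-1],
    [-0.029,-0.0295,0,0,0,0,-1],
    [-0.029,-0.0295,0,0,0,0,-1],
    [-0.029,-0.0295,0,0,0,0,-1]
  ],
  "force": 30
}}

```text
t: 1.1
tcp_pos: [0.3181, 0.3215, 0.2311]
tool_rot: [0.12, 0.993, -0.0, -0.0]
force: [0.1, 0.5, 0.7]
finger_gap: 1.004
gripper_force: 0.0
```

{"name": "apply_moves", "arguments": {
  "plan": [
    [-0.029,-0.0295,0,0,0,0,-1],
    [-0.029,-0.0295,0,0,0,0,-1],
    [-0.029,-0.0295,0,0,0,0,-1],
    [-0.029,-0.0295,0.02,0,0,0,-1],
    [-0.029,-0.0295,0.03,0,0,0,-1],
    [-0.029,-0.0295,0.03,0,0,0,-1],
    [-0.029,-0.0295,0.025,0,0,0,-1],
    [0,0,0,0,0,0.145,-1]
  ]
}}

```text
t: 2.1
tcp_pos: [0.4669, 0.0715, 0.1243]
tool_rot: [0.195, 0.981, -0.0, -0.001]
force: [-0.6, 0.4, 0.2]
finger_gap: 1.001
gripper_force: 0.0
```

```bash
python3 go.py flat .06
```

```text
t 2.1 world d [ 0.0156 -0.0312 -0.0643] tool d [-0.0265 -0.0228  0.0643] turn z -0.0078 tilt(world)  [-0.0022 -0.0001] q6 -> -1.1 tcp [0.4669 0.0715 0.1243] F [-0.59  0.39  0.21] gap 85.1 gf 0.0
```

{"name": "apply_moves", "arguments": {
  "plan": [
    [-0.0265,-0.023,0,0,0,0,-1],
    [0,0,0.04,0,0,-0.004,-1],
    [0,0,0,0,0,0,-1]
  ]
}}

```text
t: 2.48
tcp_pos: [0.4796, 0.0426, 0.0843]
tool_rot: [0.19, 0.982, -0.0, -0.003]
force: [-0.1, 0.8, -0.2]
finger_gap: 0.998
gripper_force: 0.0
```

```bash
python3 - <<'E'
from go import *
rel("flat",.03)
s=snapshot("scene");t=snapshot("top")
R=lambda im,w,h:cv2.resize(im,(w,h),interpolation=cv2.INTER_CUBIC)
cv2.imwrite("pics/over.png",np.hstack([R(s[150:240,330:420],400,400),R(t[205:265,264:324],400,400)])[:,:,::-1])
E
```

```text
t 2.48 world d [ 0.0029 -0.0023 -0.0543] tool d [-0.004  -0.001   0.0543] turn z 0.0033 tilt(world)  [-0.0068  0.001 ] q6 -> -1.1 tcp [0.4796 0.0426 0.0843] F [-0.07  0.76 -0.2 ] gap 84.8 gf 0.0
```

View pics/over.png

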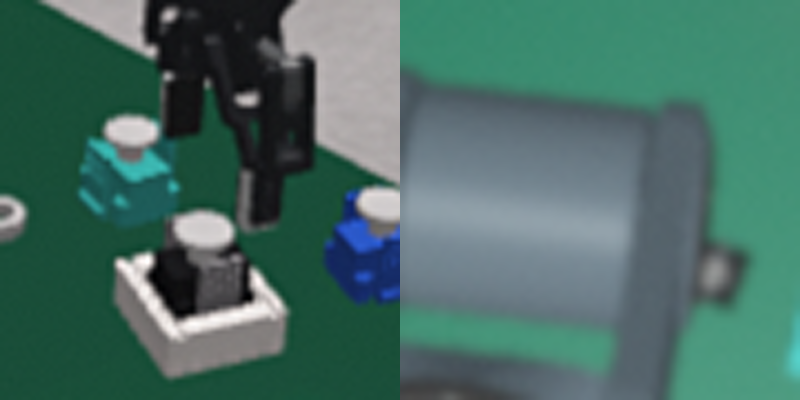

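The scene crop shows the open fingers above the cartridge, with the +y fingertip at about px (388,200). The tabs line up with the closing axis.

```bash
python3 - <<'E'
from go import *
y=np.array([.376,.927,0]);p=sense()["tcp_pos"]
for o in(.0425,.057):
  for zz in (0,.013): print(o,zz,w2px("scene",p+o*y+[0,0,zz]),w2px("scene",p-o*y+[0,0,zz]))
rel("flat",.03)
E
```

```text
0.0425 0 [385.20880328 203.25336082] [369.58819842 183.99571853]
0.0425 0.013 [385.63995859 198.4703923 ] [369.87725201 179.38299555]
0.057 0 [388.08956053 206.80580167] [367.12143027 180.95538421]
0.057 0.013 [388.5486998  201.99363624] [367.38952967 176.37138414]
t 2.58 world d [ 0.0013 -0.0026 -0.0563] tool d [-0.0022 -0.0019  0.0563] turn z 0.0043 tilt(world)  [-0.0016  0.0003] q6 -> -1.1 tcp [0.4812 0.0429 0.0863] F [0.72 0.39 0.28] gap 85.0 gf 0.0
```

{"name": "apply_moves", "arguments": {
  "plan": [
    [-0.004,-0.001,0.02,0,0,0.003,-1],
    [0,0,0.018,0,0.006,0,-1],
    [0,0,0,0,0,0,-1]
  ]
}}

```text
t: 2.95
tcp_pos: [0.4845, 0.0406, 0.0479]
tool_rot: [0.191, 0.982, 0.001, -0.004]
force: [1.0, 0.4, 0.4]
finger_gap: 1.003
gripper_force: 0.0
```

```bash
python3 go.py flat .03
```

```text
t 2.95 world d [-0.002  -0.0003 -0.0179] tool d [ 0.0016 -0.001   0.0179] turn z 0.0017 tilt(world)  [-0.0074  0.0025] q6 -> -1.1 tcp [0.4845 0.0406 0.0479] F [0.99 0.38 0.38] gap 85.2 gf 0.0
```

{"name": "apply_moves", "arguments": {
  "plan": [
    [0.001,0,0.009,0,-0.006,0,-1],
    [0,0,0.009,0,0,0,-1],
    [0,0,0,0,0,0,-0.6],
    [0,0,0,0,0,0,-0.4]
  ]
}}

```text
t: 3.45
tcp_pos: [0.4842, 0.0407, 0.0303]
tool_rot: [0.191, 0.982, -0.0, 0.0]
force: [-0.2, 0.7, -0.2]
finger_gap: 0.699
gripper_force: 0.0
```

```bash
python3 go.py flat .03
```

```text
t 3.45 world d [-0.0017 -0.0004 -0.0003] tool d [ 0.0014 -0.001   0.0003] turn z 0.0012 tilt(world)  [ 0. -0.] q6 -> -1.1 tcp [0.4842 0.0407 0.0303] F [-0.2   0.69 -0.18] gap 59.4 gf 0.0
```

{"name": "apply_moves", "arguments": {
  "plan": [
    [0.0015,-0.001,0,0,0,0,-0.2],
    [0,0,0,0,0,0,-0.1],
    [0,0,0,0,0,0,-0.05],
    [0,0,0,0,0,0,0]
  ],
  "force": 25
}}

```text
t: 3.95
tcp_pos: [0.4823, 0.0403, 0.0306]
tool_rot: [0.191, 0.982, -0.0, -0.0]
force: [-1.3, -1.8, 3.5]
finger_gap: 0.503
gripper_force: 4.1
```

{"name": "apply_moves", "arguments": {
  "plan": [
    [0,0,0,0,0,0,0.05],
    [0,0,0,0,0,0,0.15],
    [0,0,0,0,0,0,0.25],
    [0,0,0,0,0,0,0.3]
  ]
}}

```text
t: 4.45
tcp_pos: [0.4822, 0.0401, 0.0308]
tool_rot: [0.19, 0.982, -0.0, -0.0]
force: [-2.6, -2.4, 8.1]
finger_gap: 0.428
gripper_force: 24.2
```

```bash
python3 go.py flat .03
```

```text
t 4.45 world d [ 0.0003  0.0002 -0.0008] tool d [-0.0002  0.0003  0.0008] turn z 0.0017 tilt(world)  [-0.0002 -0.0004] q6 -> -1.1 tcp [0.4822 0.0401 0.0308] F [-2.63 -2.4   8.11] gap 36.4 gf 24.2
```

Both tabs are pinched to their stops, with about 24 N grip and 8 N upward from the ejector. Next is a straight lift.

{"name": "apply_moves", "arguments": {
  "plan": [
    [0,0,-0.004,0,0,0,0.3],
    [0,0,-0.006,0,0,0,0.3],
    [0,0,-0.01,0,0,0,0.3],
    [0,0,-0.02,0,0,0,0.3],
    [0,0,-0.03,0,0,0,0.3],
    [0,0,-0.03,0,0,0,0.3],
    [0,0,0,0,0,0,0.3]
  ]
}}

```text
t: 5.32
tcp_pos: [0.4841, 0.0405, 0.1323]
tool_rot: [0.191, 0.982, 0.0, 0.003]
force: [-0.0, 0.3, -3.2]
finger_gap: 0.426
gripper_force: 26.3
```

```bash
python3 - <<'E'
from go import *
rel("sock",.14)
s=snapshot("scene");save(s[130:245,320:440],"lift.png",4)
E
```

```text
t 5.33 world d [ 0.0272 -0.279   0.0077] tool d [-0.1297 -0.2485 -0.0074] turn z -0.2377 tilt(world)  [ 0.0057 -0.0004] q6 -> -1.86 tcp [0.4841 0.0405 0.1323] F [-0.03  0.29 -3.18] gap 36.2 gf 26.3
```

View pics/lift.png

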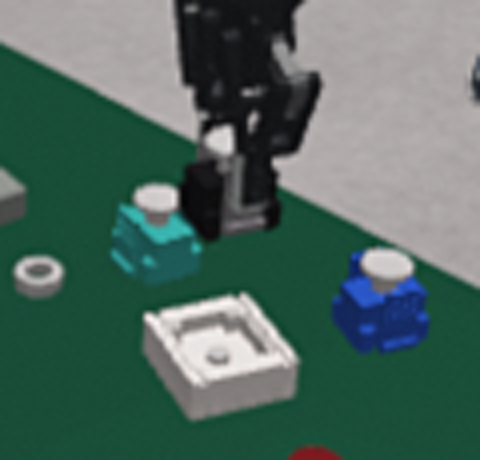

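The cartridge hangs level in the fingers at crop (235,200), and its cradle is empty. Now carrying it to the socket.

{"name": "apply_moves", "arguments": {
  "plan": [
    [-0.016,-0.031,0,0,0,0,0.3],
    [-0.016,-0.031,0,0,0,0,0.3],
    [-0.016,-0.031,0,0,0,0,0.3],
    [-0.016,-0.031,0,0,0,0,0.3],
    [-0.016,-0.031,0,0,0,0,0.3],
    [-0.016,-0.031,0,0,0,0,0.3],
    [-0.016,-0.031,0,0,0,0,0.3],
    [-0.016,-0.031,0,0,0,0,0.3]
  ]
}}

```text
t: 6.38
tcp_pos: [0.5072, -0.2379, 0.1283]
tool_rot: [0.191, 0.982, 0.001, -0.002]
force: [0.7, 0.5, -2.5]
finger_gap: 0.425
gripper_force: 26.3
```

{"name": "apply_moves", "arguments": {
  "plan": [
    [0,0,0,0,0,-0.118,0.3],
    [0,0,0,0,0,-0.118,0.3],
    [0,0,0,0,0,0,0.3],
    [0,0,0,0,0,0,0.3]
  ]
}}

```text
t: 6.88
tcp_pos: [0.5077, -0.2371, 0.1293]
tool_rot: [0.075, 0.997, 0.001, -0.001]
force: [-0.9, 0.4, -3.5]
finger_gap: 0.428
gripper_force: 26.4
```

```bash
python3 go.py sock .09
```

```text
t 6.88 world d [ 0.0036 -0.0014 -0.0393] tool d [-0.0038 -0.0009  0.0393] turn z -0.0033 tilt(world)  [-0.0015  0.0012] q6 -> -1.86 tcp [ 0.5077 -0.2371  0.1293] F [-0.91  0.44 -3.48] gap 36.4 gf 26.4
```

{"name": "apply_moves", "arguments": {
  "plan": [
    [-0.004,-0.001,0.025,0,0,-0.003,0.3],
    [0,0,0.023,0,0,0,0.3],
    [0,0,0,0,0,0,0.3],
    [0,0,0,0,0,0,0.3]
  ]
}}

```text
t: 7.38
tcp_pos: [0.5124, -0.2393, 0.0827]
tool_rot: [0.072, 0.997, -0.0, 0.0]
force: [-1.1, 0.5, -3.1]
finger_gap: 0.422
gripper_force: 26.4
```

```bash
python3 - <<'E'
from go import *
rel("sock",.0541)
s=snapshot("scene");save(s[110:205,240:345],"sock.png",5)
p=sense()["tcp_pos"];print("predicted underside-centre px",(w2px("scene",p-[0,0,.0171])-[240,110])*5)
x,y,a=T["sock"];c,sn=np.cos(a),np.sin(a)
for (i,j) in((.023,.02),(.023,-.02),(-.023,.02)):
  d=np.array([c*i-sn*j,sn*i+c*j,0]);print(i,j,(w2px("scene",p+d-[0,0,.0171])+.5-[240,110])*5)
E
```

```text
t 7.38 world d [-0.0011  0.0008 -0.0286] tool d [0.0012 0.0006 0.0286] turn z 0.0009 tilt(world)  [ 0.0006 -0.0004] q6 -> -1.86 tcp [ 0.5124 -0.2393  0.0827] F [-1.13  0.53 -3.06] gap 35.9 gf 26.4
predicted underside-centre px [260.27003457 253.46978868]
0.023 0.02 [243.52007507 283.33276871]
0.023 -0.02 [207.86335102 252.46534354]
-0.023 0.02 [318.04204086 259.50188972]
```

View pics/sock.png

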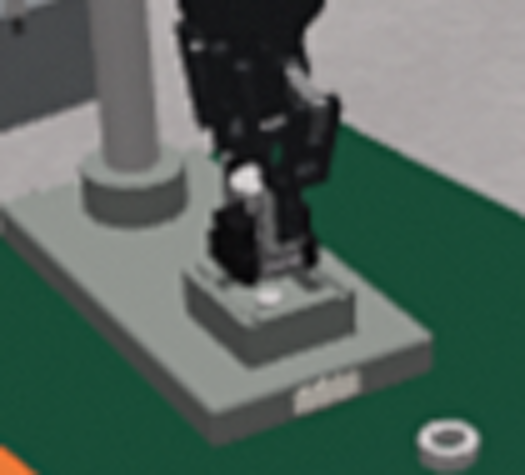

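The cartridge's lower corners are at crop (243,282), (210,252) and (318,261), matching the prediction, and it sits centred over the socket. Lowering.

{"name": "apply_moves", "arguments": {
  "plan": [
    [0.001,0.0005,0.005,0,0,0,0.3],
    [0,0,0.004,0,0,0,0.3],
    [0,0,0.003,0,0,0,0.3],
    [0,0,0.003,0,0,0,0.3],
    [0,0,0,0,0,0,0.3]
  ]
}}

```text
t: 8.05
tcp_pos: [0.5109, -0.2384, 0.067]
tool_rot: [0.072, 0.997, 0.0, -0.0]
force: [-0.0, -0.3, -3.4]
finger_gap: 0.418
gripper_force: 26.4
```

```bash
python3 go.py sock .0541
```

```text
t 8.05 world d [ 0.0004 -0.0001 -0.0129] tool d [-0.0004 -0.      0.0129] turn z 0.0012 tilt(world)  [-0.0005  0.0004] q6 -> -1.86 tcp [ 0.5109 -0.2384  0.067 ] F [-0.04 -0.28 -3.4 ] gap 35.6 gf 26.4
```

{"name": "apply_moves", "arguments": {
  "plan": [
    [0,0,0.003,0,0,0,0.3],
    [0,0,0.003,0,0,0,0.3],
    [0,0,0,0,0,0,0.3]
  ]
}}

```text
t: 8.43
tcp_pos: [0.5112, -0.2386, 0.0612]
tool_rot: [0.072, 0.997, -0.0, 0.0]
force: [0.4, 0.4, -2.9]
finger_gap: 0.423
gripper_force: 26.4
```

{"name": "apply_moves", "arguments": {
  "plan": [
    [0,0,0.002,0,0,0,0.3],
    [0,0,0.002,0,0,0,0.3],
    [0,0,0.001,0,0,0,0.3],
    [0,0,0,0,0,0,0.3]
  ]
}}

```text
t: 8.93
tcp_pos: [0.5112, -0.2386, 0.0566]
tool_rot: [0.072, 0.997, -0.0, 0.0]
force: [-1.2, 1.1, 4.1]
finger_gap: 0.421
gripper_force: 27.8
```

```bash
python3 go.py sock .0541
```

```text
t 8.93 world d [ 0.0001  0.0001 -0.0025] tool d [-0.0001  0.0001  0.0025] turn z 0.0012 tilt(world)  [ 0.0003 -0.0002] q6 -> -1.86 tcp [ 0.5112 -0.2386  0.0566] F [-1.2   1.11  4.11] gap 35.8 gf 27.8
```

{"name": "apply_moves", "arguments": {
  "plan": [
    [0,0,0.001,0,0,0,0.3],
    [0,0,0.0008,0,0,0,0.3],
    [0,0,0,0,0,0,0.3]
  ]
}}

```text
t: 9.3
tcp_pos: [0.5113, -0.2386, 0.0559]
tool_rot: [0.072, 0.997, -0.0, 0.0]
force: [-2.6, 1.5, 12.5]
finger_gap: 0.425
gripper_force: 29.6
```

{"name": "apply_moves", "arguments": {
  "plan": [
    [0,0,0.0007,0,0,0,0.3],
    [0,0,0,0,0,0,0.3]
  ]
}}

```text
t: 9.55
tcp_pos: [0.5113, -0.2387, 0.0559]
tool_rot: [0.072, 0.997, -0.0, 0.0]
force: [-2.4, 1.8, 17.4]
finger_gap: 0.428
gripper_force: 30.5
```

The cartridge is on the floor: 20 N net, and the TCP has stopped moving. Now I'll release slowly, keeping the press on.

{"name": "apply_moves", "arguments": {
  "plan": [
    [0,0,0,0,0,0,0.1],
    [0,0,0,0,0,0,0.0],
    [0,0,0,0,0,0,-0.1],
    [0,0,0,0,0,0,-0.2],
    [0,0,0,0,0,0,-0.35],
    [0,0,0,0,0,0,-0.35]
  ]
}}

```text
t: 10.3
tcp_pos: [0.511, -0.2384, 0.0534]
tool_rot: [0.072, 0.997, 0.0, -0.0]
force: [0.0, -0.1, 0.8]
finger_gap: 0.674
gripper_force: 0.0
```

```bash
python3 - <<'E'
from go import *
rel("sock",.0541)
s=snapshot("scene");save(s[110:205,240:345],"rel.png",5)
E
```

```text
t 10.3 world d [ 0.0003 -0.0001  0.0007] tool d [-0.0003 -0.     -0.0007] turn z 0.0012 tilt(world)  [-0.0004  0.0003] q6 -> -1.86 tcp [ 0.511  -0.2384  0.0534] F [ 0.   -0.13  0.83] gap 57.3 gf 0.0
```

View pics/rel.png

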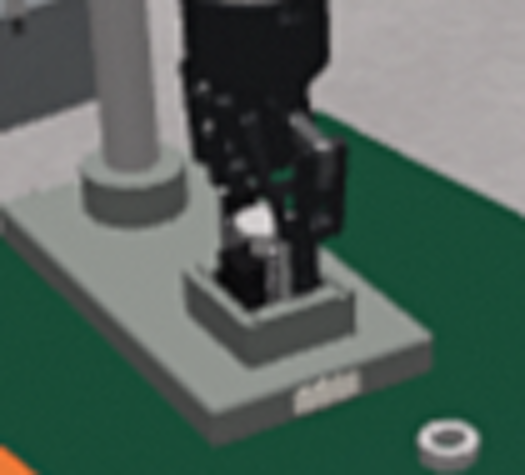

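The cartridge sits in the socket with the fingers open around it. Next: retreat, shut the fingers, and press on the disc.

{"name": "apply_moves", "arguments": {
  "plan": [
    [0,0,-0.01,0,0,0,-0.5],
    [0,0,-0.03,0,0,0,-0.5],
    [0,0,-0.03,0,0,0,-0.5],
    [0,0,0,0,0,0,0],
    [0,0,0,0,0,0,1],
    [0,0,0,0,0,0,1],
    [0,0,0,0,0,0,1],
    [0,0,0,0,0,0,1]
  ],
  "force": 25
}}

```text
t: 11.35
tcp_pos: [0.5109, -0.2384, 0.1232]
tool_rot: [0.072, 0.997, 0.0, -0.001]
force: [0.6, 0.3, 0.0]
finger_gap: 0.002
gripper_force: 0.0
```

```bash
python3 - <<'E'
from go import *
rel("sock",.089)
s=snapshot("scene");save(s[110:205,240:345],"up.png",5)
x,y,a=T["sock"]
for z in(.089,.0905,.093):print(z,(w2px("scene",[x,y,z])+.5-[240,110])*5)
E
```

```text
t 11.35 world d [ 0.0004 -0.0001 -0.0342] tool d [-0.0005 -0.0001  0.0342] turn z 0.0012 tilt(world)  [-0.001   0.0007] q6 -> -1.86 tcp [ 0.5109 -0.2384  0.1232] F [0.61 0.33 0.04] gap 0.2 gf 0.0
0.089 [263.72347584 218.39377531]
0.0905 [263.58509628 215.9219263 ]
0.093 [263.35402487 211.79408109]
```

View pics/up.png

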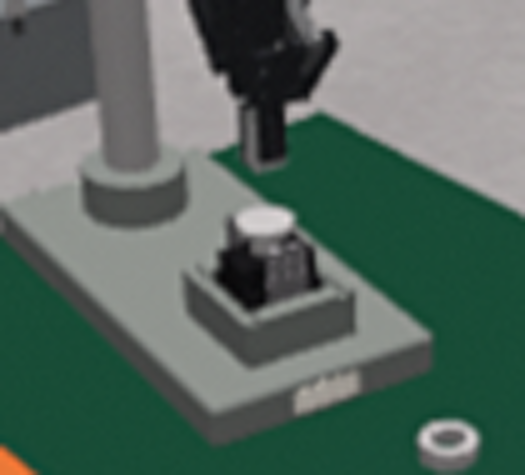

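The disc centre is at crop (265,219), which means its top is at about z 0.09, so it is probably latched. I'll press gently to be sure.

{"name": "apply_moves", "arguments": {
  "plan": [
    [0,0,0.015,0,0,0,1],
    [0,0,0.01,0,0,0,1],
    [0,0,0.004,0,0,0,1],
    [0,0,0,0,0,0,1]
  ]
}}

```text
t: 11.9
tcp_pos: [0.5108, -0.2383, 0.0942]
tool_rot: [0.072, 0.997, 0.0, -0.0]
force: [-0.4, -0.2, 0.5]
finger_gap: -0.001
gripper_force: 0.0
```

{"name": "apply_moves", "arguments": {
  "plan": [
    [0,0,0.002,0,0,0,1],
    [0,0,0.001,0,0,0,1],
    [0,0,0,0,0,0,1]
  ]
}}

```text
t: 12.28
tcp_pos: [0.5112, -0.2386, 0.092]
tool_rot: [0.072, 0.997, -0.0, 0.0]
force: [-0.1, -0.2, 0.1]
finger_gap: -0.005
gripper_force: 0.0
```

{"name": "apply_moves", "arguments": {
  "plan": [
    [0,0,0.001,0,0,0,1],
    [0,0,0,0,0,0,1]
  ]
}}

```text
t: 12.52
tcp_pos: [0.5111, -0.2385, 0.0908]
tool_rot: [0.072, 0.997, 0.0, 0.0]
force: [-0.6, -0.4, -0.2]
finger_gap: 0.001
gripper_force: 0.0
```

{"name": "apply_moves", "arguments": {
  "plan": [
    [0,0,0.001,0,0,0,1],
    [0,0,0.0005,0,0,0,1],
    [0,0,0,0,0,0,1]
  ]
}}

```text
t: 12.9
tcp_pos: [0.5113, -0.2386, 0.0897]
tool_rot: [0.072, 0.997, -0.0, 0.0]
force: [0.0, -0.0, 5.4]
finger_gap: 0.001
gripper_force: 2.0
```

{"name": "apply_moves", "arguments": {
  "plan": [
    [0,0,0.001,0,0,0,1],
    [0,0,0,0,0,0,1]
  ]
}}

```text
t: 13.15
tcp_pos: [0.5112, -0.2386, 0.0891]
tool_rot: [0.072, 0.997, -0.0, 0.0]
force: [-2.1, 0.5, 8.2]
finger_gap: 0.0
gripper_force: 4.1
```

{"name": "apply_moves", "arguments": {
  "plan": [
    [0,0,0.001,0,0,0,1],
    [0,0,0,0,0,0,1],
    [0,0,0,0,0,0,1]
  ]
}}

```text
t: 13.52
tcp_pos: [0.5112, -0.2386, 0.089]
tool_rot: [0.072, 0.997, -0.0, 0.0]
force: [-3.2, 2.1, 14.8]
finger_gap: -0.003
gripper_force: 7.2
```

The cartridge is on the floor at z 0.089 with 15 N. Retreating and checking.

{"name": "apply_moves", "arguments": {
  "plan": [
    [0,0,-0.002,0,0,0,1],
    [0,0,-0.005,0,0,0,1],
    [0,0,-0.04,0,0,0,1],
    [0,0,-0.05,0,0,0,1],
    [0,0,-0.04,0,0,0,1],
    [0,0,0,0,0,0,1],
    [0,0,0,0,0,0,1]
  ]
}}

```text
t: 14.4
tcp_pos: [0.5104, -0.238, 0.2234]
tool_rot: [0.072, 0.997, 0.0, -0.001]
force: [-0.5, 0.1, 0.7]
finger_gap: 0.002
gripper_force: 0.0
```

```bash
python3 - <<'E'
from go import *
rel("sock",.089)
s=snapshot("scene");save(s[110:205,240:345],"end.png",5)
E
```

```text
t 14.4 world d [ 0.0009 -0.0005 -0.1344] tool d [-0.0012 -0.0004  0.1344] turn z 0.0012 tilt(world)  [-0.0015  0.0011] q6 -> -1.86 tcp [ 0.5104 -0.238   0.2234] F [-0.47  0.07  0.67] gap 0.2 gf 0.0
```

View pics/end.png

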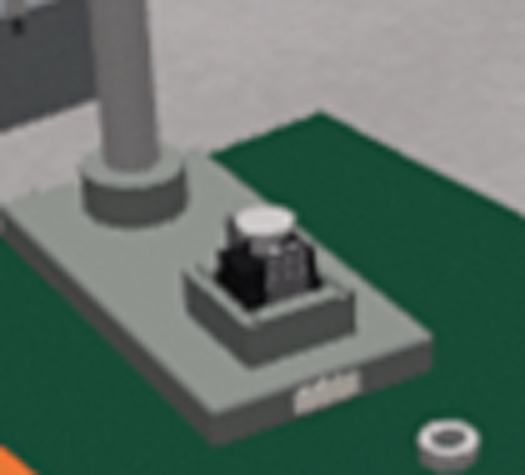

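The cartridge is seated level, with its disc at crop (265,219), unchanged after the press. It is latched, and the robot is clear of it.

```bash
python3 -c "
from station import *
print(sign_off())"
```

```text
the job is handed in; nothing more can be done
None
```

The flat cartridge is in the gauge-stand socket, pressed to the floor and latched as far as the final picture and press forces show; I touched nothing else, and the job was handed in at about 14.5 s.

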